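Seat the reference thermometer in the dry-block calibrator and mark its depth

TASK

Take the thermometer with the sliding stop collar out of the white stand and push its stem, gently, all the way down to the bottom of the well that fits it in the calibrator's aluminium block. Bring the collar down the stem, without ramming it, until it lies flat on the face of the block and so marks the depth, and leave the thermometer standing there by itself; the sensor in the block and the other two thermometers stay where they are.

Things in the scene. Friction and masses are not known exactly. Their poses are not given: they have to be found in the camera images.
- probe: reference stick thermometer, 114 mm long, about 90 g, upright in a hole of the stand. Origin at the stem's tip, +z up the axis to the handle. Steel stem 9 mm across, 88 mm long, the lowest 10 mm tapering to a flat 5 mm tip; round black rubber handle 22 mm across, 88 to 114 mm above the tip, with a display on top. The only one of the three with a collar on its stem, close under the handle.
- probe_handle (a point): centre of the thermometer's handle, 101 mm above the tip on its axis
- collar (a joint): slide of the grey plastic stop collar, m: 0 touching the handle, growing towards the tip. Flange 38 mm across, 5 mm thick, with a hub 18 mm across and 5 mm tall on its upper side; at 0 its underside is 78 mm above the tip. Starts 0 to 3 mm down, stays by friction, slides at about 2 N: push it down by the flange, which stands out 8 mm beyond the handle all round.
- collar_face (a point): centre of the underside of the collar's flange, on the stem's axis
- well (a point): mouth centre of the well that fits, in the block's face, 105 mm above the bench. Blind hole 11 mm across, straight down. Sprung balls 14 mm below the mouth grip the stem, so it does not fall in: it is pushed past them with up to about 8 N while the taper passes, then a few N. The hard flat bottom lies 48 to 70 mm below the mouth; how deep is not known and must be felt.
- calibrator: dry-block temperature calibrator, fixed, left or right. Origin under the block's centre at bench level, control panel to -x. Cream housing x -120 to +60, 150 wide (y), 98 mm tall; in its top an aluminium block 75 x 95, face 105 mm above the bench. Holes (x, y in mm): the thermometer's well (0, -22); a 16 mm hole (-22, 6) and a 6 mm hole (26, 7), empty, not used; the sensor's hole (0, 31).
- sensor: sensor under test, standing loose in its hole in the block 53 mm from the well: brass head 20 mm across with a steel stub 13 mm across on it, rising 20 mm over the block's face; origin at its lower end. Leave it there.
- stand: white plastic thermometer stand, fixed to the bench, 180 (x) x 50 (y) x 55 mm tall, origin under its centre, with three blind holes 10 mm across and 45 mm deep at x = -60, 0 and +60 mm; a thermometer's tip stands 10 mm above the bench in it
- probe_b: thermometer in the stand with a wide handle 26 mm across and 28 mm tall, stem 8 mm across, 133 mm long, no collar; origin at its tip. Leave it there.
- probe_c: thermometer in the stand with a slim handle 18 mm across and 42 mm tall, stem 9 mm across, 117 mm long, no collar; origin at its tip. Leave it there.

How it is judged (in metres and radians):
On the way:
1. the stem stands on the bottom of the well (distance between probe and spacer_c0 below 0.0066 m and horizontal distance between probe and well below 0.004 m), for 0.2 s.
At the end, for the whole second after the job is handed in: The thermometer stands upright and at rest in its well, tip within 1.5 mm of the bottom (spacer_c0 is the bottom piece, its centre 5 mm below it), the collar's underside within 1.5 mm of the block's face; the sensor (10 mm) and the other two thermometers (20 mm, 0.2 rad) are where they were (all of step 1 and angle between probe's own z axis and vertical below 0.06 rad and z of collar_face in the frame of well below 0.0015 m and horizontal distance between collar_face and well below 0.004 m and linear speed of probe below 0.01 m/s and distance of each of probe_b, probe_c from where it was at the start of the episode below 0.02 m and angle between each of probe_b, probe_c's own z axis and vertical below 0.2 rad and distance of sensor from where it was at the start of the episode below 0.01 m); the robot touches nothing.
It fails at once if the stem is rammed onto the bottom of the well (over 20 N) (contact force between probe and spacer_c0 above 20 N).
It fails at once if the collar is rammed onto the block (over 30 N) (contact force between collar_c0 and calibrator above 30 N).
It fails at once if another thermometer is pulled out of the stand (height (world z) of any of probe_b, probe_c above 0.035 m).
It fails at once if the sensor under test is pulled up (height (world z) of sensor above 0.035 m).
It also fails if it takes over 54 s, if anything falls off the work surface, if the arm or the gripper's body presses on something with over 40 N, if the wrist force passes 120 N, or if a joint passes its speed limit or range.

ROBOT

A 6-joint arm with a two-finger parallel gripper is mounted at the origin on the work surface. World frame = base frame: x ahead of the robot, y to its left, z up, the work surface at z = 0. Lengths are in mm, angles in rad, forces in N, time in s.
With the tool pointing down it reaches from about 325 to 750 mm from the base axis. Payload 7.6 kg.
Tool frame: the origin (TCP) lies where the fingers leave the gripper's body, on its centre line; the fingertips stand 73 mm ahead of it and the grasp point (between the pads) lies 54 mm ahead of it (arm.grip_depth is the distance from the TCP to the grasp point, in mm); z points along the fingers, y is the line along which they close (so a half turn about z gives the same grasp; the last joint's range is limited). The gripper opens to 85 mm and grips with 20 to 120 N. Pads are 22 mm wide; open, the fingers measure 114 mm over their backs; the gripper's body (76 mm by 85 mm) begins 54 mm behind the grasp point. The pads swing forward as they close: fully open they stand 13 mm farther back than shut.
Start: joints at [1.263, 0.052, 1.401, -0, 1.689, -0.07], TCP at [123.651, 510.244, 303.923] pointing down, gripper open.
Joint ranges: [-2.9, 2.9], [-0.91, 2.17], [0.12, 2.37], [-1.06, 4.2], [0.26, 2.73], [-2.93, 2.93]. Speed limits (rad/s): [2.57, 2.57, 3.01, 3.14, 3.14, 3.14].

INTERFACE

Orientations are given as a 3x3 rotation matrix whose columns are the frame's x, y, z axes.
In Python, from workcell import arm gives the robot as it stands. Calls block until the motion is done:
- arm.reach(position, orientation): joint-space move of the TCP to a pose.
- arm.move_linear(position, orientation=None, rate=150): straight line of the TCP; orientation=None keeps the orientation; rate is the mean speed in mm/s.
- arm.goto_joints(angles): joint-space move.
- arm.move_gripper(opening): finger opening in mm; the grip force is fixed at half the most; returns when the fingers have stopped.
- arm.wait(seconds).
- arm.inverse_kinematics(position, orientation): joint angles nearest the present ones, or None.
- arm.sense(): the state.
- arm.read_camera(name): name is "scene" or "top" or "wrist"; returns (picture, depth): 420x560x3 uint8, blue, green, red; 420x560 float32, mm along the optical axis (not along the pixel's ray), 0 where there is no reading.
- arm.calibration(name): a dict with "fx", "fy", "cx", "cy" (pixels), "R" (3x3) and "t" (3): a world point X has camera coordinates R X + t. Camera axes: x right, y down, z forward; pixel columns grow to the right and rows downward; lengths in mm; the calibration is good to about 2 mm. A picture is of the moment at which its call begins: read the wrist's pose just before it. calibration takes no time and is no camera call; for the wrist camera it gives the pose at the moment of the call.
A pose or a line that the arm cannot do raises arm.Unreachable and nothing moves.
- arm.hand_in(): hands the job in; it is judged then, once.
Trained networks look in the newest picture that a camera, given by its name, has taken for a name from the list of things; names that differ only in an ending like _2 or _b are one class to them, and where a whole thing is asked for, a point or a joint stands for the part that bears it (a point fixed in the world has none). Each returns a list of dicts, best first, with "p" (0 to 1); they miss things now and then, are a little off and sometimes report something else, mostly with a low value. They report only what shows in the picture. A call takes as long as a camera call.
- arm.trace(camera, name): "region" (420x560 bool, what is visible of it) and "position" ([column, row] in pixels, amid what is visible of it).
- arm.place_of(camera, name): "position" ([column, row] in pixels: a listed point, or the origin of a listed thing).
The state is a dict: "time_s": time; "joints": joint angles; "joint_velocities": joint speeds; "tau": joint torques, N m; "position": TCP position; "orientation": TCP orientation; "force": force on the tool from outside, world axes, zero at the start; "wrist_torque": the same for the moment, N m; "grip_width": finger opening in mm; "grasp_force": force on a finger pad.
Only numpy, scipy, OpenCV 4.12 (cv2) and the standard library are available. Lean on these libraries where they do the work, as an engineer would, in place of code of your own. Each camera call takes 0.05 s, during which the arm holds its last target. There are 200 camera calls.

## Working session

There is one attempt and no reset: what is moved stays moved. The work goes in short steps, each a Python script; the robot and the scene stay as the last script left them, time stands still between calls to the robot, and variables do not carry over. Pictures are saved under pics/ and viewed, at most 10 in all, crops included, and the job is handed in when it is done.

```bash
ls; mkdir -p pics; python3 - <<'E'
from workcell import arm
import cv2,numpy as np
for c in ["scene","top"]:
    im,d=arm.read_camera(c); cv2.imwrite(f"pics/{c}0.png",im); K=arm.calibration(c)
    for n in ["probe","probe_handle","collar_face","well","calibrator","sensor","stand","probe_b","probe_c"]:
        for r in arm.place_of(c,n)[:2]:
            u,v=r["position"]; z=d[int(v),int(u)]
            P=np.array([(u-K["cx"])/K["fx"],(v-K["cy"])/K["fy"],1])*z
            print(c,n,round(r["p"],2),np.round([u,v]),np.round(K["R"].T@(P-K["t"]),0))
print(arm.sense()["time_s"])
E
```

```text
pics
scene probe_handle 0.56 [319. 143.] [518. 161. 120.]
scene collar_face 0.43 [326. 155.] [526. 172.  93.]
scene well 0.62 [161. 254.] [ 502. -210.  102.]
scene calibrator 0.7 [188. 308.] [ 566. -231.   54.]
scene stand 0.61 [344. 208.] [589. 135.  19.]
top probe 0.66 [196. 234.] [510. 157.  57.]
top probe 0.5 [199. 206.] [566. 154.  55.]
top probe_handle 0.87 [181. 225.] [517. 171. 122.]
top collar_face 0.51 [188. 228.] [513. 160. 119.]
top collar_face 0.47 [183. 229.] [511. 167. 124.]
top well 0.79 [393. 238.] [ 505. -219.   94.]
top calibrator 0.76 [369. 242.] [ 504. -185.   40.]
top sensor 0.54 [358. 233.] [ 513. -153.  102.]
top stand 0.61 [201. 211.] [558. 150.  54.]
top probe_b 0.66 [196. 234.] [510. 157.  57.]
top probe_b 0.5 [199. 206.] [566. 154.  55.]
top probe_c 0.66 [196. 234.] [510. 157.  57.]
top probe_c 0.5 [199. 206.] [566. 154.  55.]
1.0
```

View pics/scene0.png

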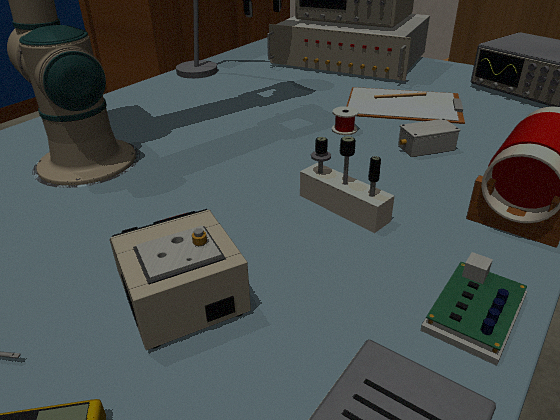

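View pics/top0.png

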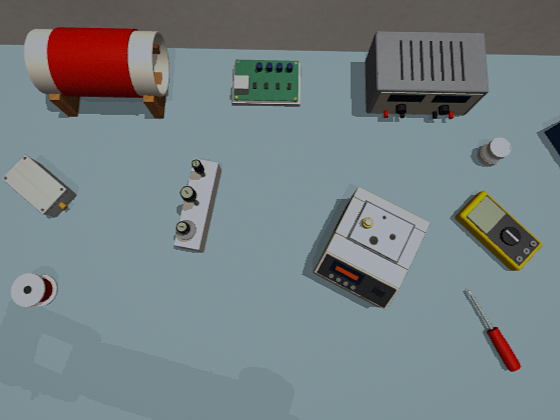

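The scene picture shows the collared thermometer nearest the robot at (319,143). The wide one is in the middle at (347,146) and the slim one at (375,165). The top view has it at (183,228), the well at about (393,238) and the sensor at (367,223). Next I hover over it and look with the wrist camera.

```bash
cat > h.py <<'E'
from workcell import arm
import cv2,numpy as np
def ori(ydir):
    y=np.array([ydir[0],ydir[1],0.]); y/=np.linalg.norm(y); z=np.array([0,0,-1.])
    return np.column_stack([np.cross(y,z),y,z])
def best(p,ydir):
    q=np.array(arm.sense()["joints"]); o=[]
    for s in (1,-1):
        R=ori(s*np.array(ydir)); j=arm.inverse_kinematics(p,R)
        if j is not None: o.append((abs(np.array(j)-q).max(),s))
    return ori(min(o)[1]*np.array(ydir))
def onplane(K,px,z):
    d=K["R"].T@np.array([(px[0]-K["cx"])/K["fx"],(px[1]-K["cy"])/K["fy"],1]); o=-K["R"].T@K["t"]
    return o+d*(z-o[2])/d[2]
def project(K,X):
    c=K["R"]@np.array(X)+K["t"]; return np.array([K["fx"]*c[0]/c[2]+K["cx"],K["fy"]*c[1]/c[2]+K["cy"]])
E
python3 - <<'E'
from h import *
K=arm.calibration("top")
a=onplane(K,(183,228),124); c=onplane(K,(197,166),127); w=onplane(K,(393,238),105); s=onplane(K,(367,223),125)
print(a,c,w,s,np.linalg.norm((a-c)[:2]),np.linalg.norm((w-s)[:2]))
ax=(c-a)[:2]; yd=[-ax[1],ax[0]]
p=[a[0],a[1],300]; R=best(p,yd); print(R)
arm.reach(p,R)
K=arm.calibration("wrist"); im,d=arm.read_camera("wrist"); cv2.imwrite("pics/w0.png",im)
print(project(K,[a[0],a[1],124]), "cam",-K["R"].T@K["t"], K["fx"],arm.sense()["time_s"],arm.sense()["position"])
for n in ["probe_handle","probe","collar_face"]:
    for r in arm.place_of("wrist",n)[:2]: print(n,r)
for r in arm.trace("wrist","probe_handle")[:3]: print(r["p"],r["position"])
E
```

```text
[511.81669795 167.1653771  124.        ] [627.41940194 148.02690097 127.        ] [ 504.20517978 -215.34516419  105.        ] [ 527.68320593 -163.8605694   125.        ] 117.1762195994953 56.58516777867866
[[-0.98657137  0.16333072  0.        ]
 [ 0.16333072  0.98657137  0.        ]
 [ 0.          0.         -1.        ]]
[279.06626798 209.73126786] cam [437.08180001 179.88909824 371.48680533] 289.3882245749806 2.925 [511.50428828 168.0383868  300.04936353]
probe_handle {'position': [277.8, 206.6], 'p': 0.95}
probe {'position': [283.2, 189.0], 'p': 0.75}
probe {'position': [281.4, 229.1], 'p': 0.63}
0.58 [280.3, 198.7]
```

View pics/w0.png

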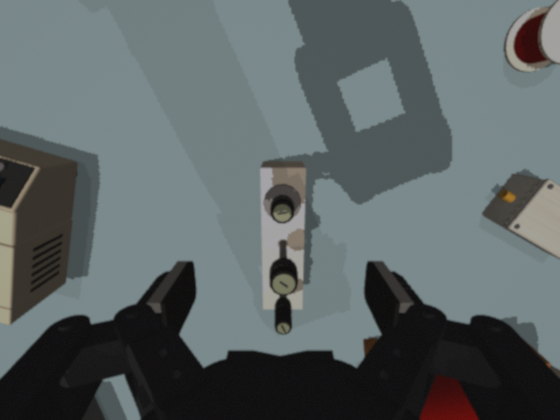

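The wrist view shows the collared probe at the top of the stand, its handle top at about (283,211). The gripper's midline is at column 280. I'll take closer looks at the handle and the well from the same relative height.

```bash
cat >> h.py <<'E'
def look(xy,z,ydir,feature_z,names,fn,half=(70,50)):
    p=[xy[0],xy[1],z]; arm.reach(p,best(p,ydir)); arm.wait(0.2)
    K=arm.calibration("wrist"); im,d=arm.read_camera("wrist")
    c=project(K,[*xy,feature_z]); print("expected px",c, "tcp",arm.sense()["position"],arm.sense()["time_s"])
    for n in names:
        for r in arm.place_of("wrist",n)[:2]: print(n,r["p"],r["position"],onplane(K,r["position"],feature_z))
    u,v=np.round(c).astype(int); x0,y0=u-half[0],v-half[1]
    cv2.imwrite(fn,cv2.resize(im[y0:y0+2*half[1],x0:x0+2*half[0]],None,fx=5,fy=5,interpolation=cv2.INTER_NEAREST)); print("crop origin",x0,y0)
    np.savez(fn[:-4]+".npz",im=im,d=d,**{k:K[k] for k in K})
E
python3 - <<'E'
from h import *
look((513,166),250,(0.163,0.987),124,["probe_handle","collar_face"],"pics/h1.png")
arm.move_linear([513,166,320])
look((504.2,-215.3),231,(0.91,-0.415),105,["well","sensor"],"pics/h2.png")
E
```

```text
expected px [279.32385974 226.88500326] tcp [513.53150427 166.20102447 252.03687024] 3.6917
probe_handle 0.93 [279.4, 219.7] [507.49157663 166.96535306 124.        ]
collar_face 0.74 [287.3, 215.4] [505.16564787 173.16468902 124.        ]
crop origin 209 177
expected px [280.00860415 229.37166634] tcp [ 504.49964207 -214.67937536  231.19715729] 6.1167
well 0.62 [282.5, 226.1] [ 506.89684641 -213.735381    105.        ]
sensor 0.92 [282.5, 144.0] [ 530.83529458 -160.54619523  105.        ]
crop origin 210 179
```

View pics/h1.png

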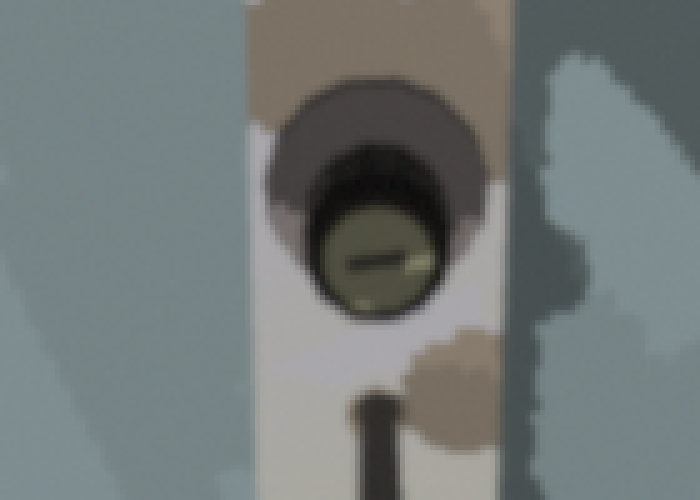

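View pics/h2.png

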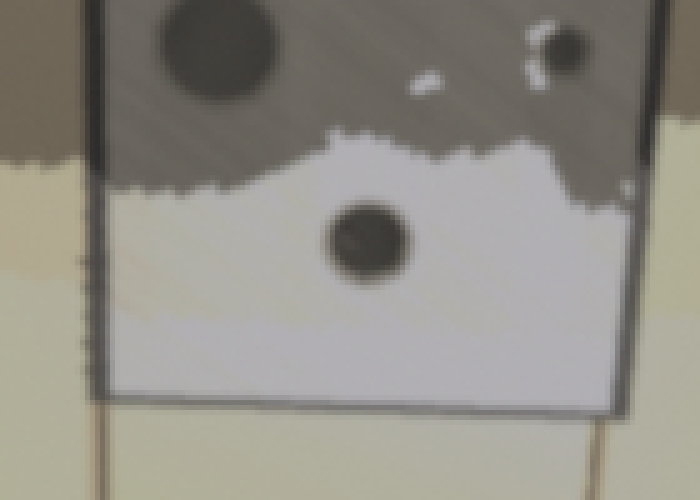

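The handle top disc is centred at crop (379,261), which is px (284.4,228.8). The well mouth is at crop (368,242), px (283.2,227.0). I'll convert both, grasp, lift, and look at the probe in hand to get the column bias.

```bash
python3 - <<'E'
from h import *
K1=np.load("pics/h1.npz"); K2=np.load("pics/h2.npz")
h=onplane(K1,(284.4,228.8),124); w=onplane(K2,(283.2,227.0),105)
print("handle",h,"well",w, "sensor",onplane(K2,(282.5,144),125))
yd=(0.163,0.987)
p=[h[0],h[1],270]; arm.reach(p,best(p,yd))
arm.move_linear([h[0],h[1],171],rate=80); arm.wait(0.2)
f0=arm.sense()["force"]
arm.move_gripper(15)
s=arm.sense(); print(f0,s["force"],s["grip_width"],s["grasp_force"],s["position"],s["time_s"])
arm.move_linear([h[0],h[1],315],rate=120); arm.wait(0.2)
s=arm.sense(); print(s["force"],s["grip_width"],s["position"],s["time_s"])
im,d=arm.read_camera("wrist"); cv2.imwrite("pics/g.png",im)
E
```

```text
handle [515.09527631 169.44602991 124.        ] well [ 507.07466258 -214.58110682  105.        ] sensor [ 531.25942921 -159.12887995  125.        ]
[0.23230004 0.34649595 0.49758241] [-0.26073397  0.47920094  0.84523167] 20.224698753396186 58.56878578662872 [515.16979499 169.55991602 171.19180101] 9.8583
[ 1.16085118  0.06805137 -0.71577101] 20.075066317448634 [514.99617847 169.41948162 314.45089553] 11.4083
```

View pics/g.png

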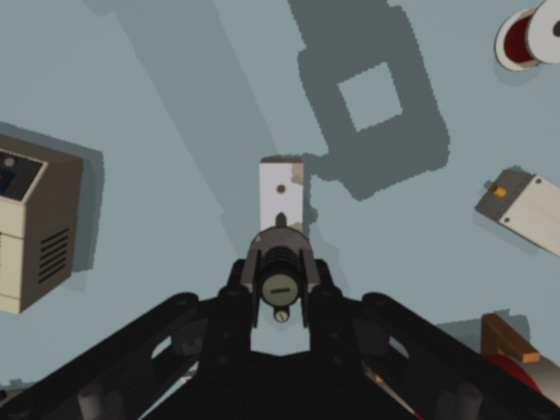

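The probe is in hand with its handle top at about (280,291), on the gripper midline and upright. I carry it above the well and check with the scene camera.

```bash
python3 - <<'E'
from h import *
K=arm.calibration("wrist"); s=arm.sense(); print("axis px",project(K,[*s["position"][:2],s["position"][2]-47]))
w=np.array([507.07,-214.58]); yd=(0.91,-0.415)
p=[*w,330]; R=best(p,yd); print(R, np.load("pics/h2.npz")["R"].round(2), K["R"].round(2))
arm.move_linear([515,169.4,330],rate=150)
arm.reach(p,R); arm.move_linear([*w,271.5],rate=80); arm.wait(0.4)
s=arm.sense(); print(s["force"],s["position"],s["grip_width"],s["time_s"])
print(arm.calibration("wrist")["R"].round(2))
im,d=arm.read_camera("scene"); K=arm.calibration("scene"); c=project(K,[*w,110]).astype(int); print(c)
a=cv2.resize(im[c[1]-70:c[1]+30,c[0]-60:c[0]+60],None,fx=5,fy=5,interpolation=cv2.INTER_CUBIC)
im,d=arm.read_camera("wrist")
cv2.imwrite("pics/s1.png",a); cv2.imwrite("pics/s1w.png",cv2.resize(im[200:320,200:360],None,fx=5,fy=5,interpolation=cv2.INTER_CUBIC))
E
```

```text
axis px [280.23361349 289.67487872]
[[ 0.41493258  0.90985216  0.        ]
 [ 0.90985216 -0.41493258  0.        ]
 [ 0.          0.         -1.        ]] [[ 0.91 -0.41  0.  ]
 [-0.39 -0.87  0.29]
 [-0.12 -0.27 -0.96]] [[ 0.16  0.99  0.  ]
 [ 0.94 -0.16  0.29]
 [ 0.29 -0.05 -0.96]]
[ 0.32335527  0.06260488 -1.33512358] [ 507.11476265 -214.58542054  271.67840028] 19.8684213760394 14.425
[[ 0.91 -0.41  0.  ]
 [-0.4  -0.87  0.29]
 [-0.12 -0.27 -0.96]]
[160 251]
```

View pics/s1.png

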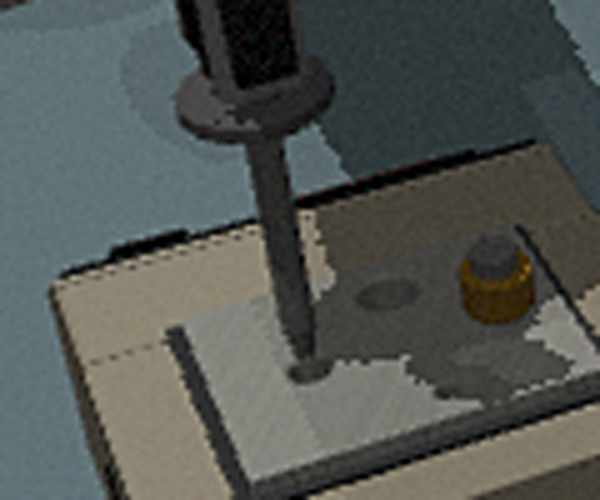

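View pics/s1w.png

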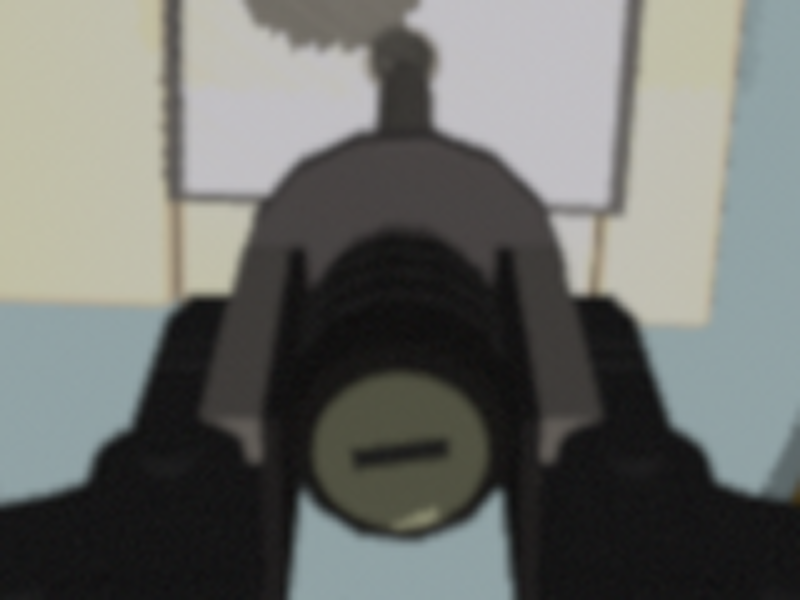

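The wrist crop has the stem at column 405 and the well at column 403, so they line up. The scene crop shows the tip just above the mouth at (310,371), within about 1 mm. Next is a force-guided insertion.

```bash
python3 - <<'E'
from h import *
w=np.array([507.07,-214.58])
f0=np.array(arm.sense()["force"]); z=271.5; log=[]; why="end"
while True:
    dep=105+161.2-z
    if dep>72: break
    st=1.0 if dep<44 else 0.4
    z-=st; arm.move_linear([*w,z],rate=15); arm.wait(0.04)
    s=arm.sense(); f=np.array(s["force"])-f0; log.append((round(105+161.2-s["position"][2],1),*f.round(1)))
    if f[2]>(13 if dep<44 else 8) or np.hypot(*f[:2])>10: why="force"; break
    if s["time_s"]>40: why="time";break
print(why,s["time_s"],s["grip_width"],s["position"])
for l in log[:-8:3]+log[-8:]: print(*l)
E
```

```text
time 40.1917 20.058972343434743 [ 507.07334506 -214.56654706  206.23086918]
-4.2 -0.5 -1.2 -0.1
-1.3 -0.1 -0.7 0.0
1.8 -1.3 -0.8 0.5
4.8 -1.0 -0.1 -0.8
7.8 -1.0 -1.3 -1.1
10.8 -0.8 -0.6 0.7
13.7 -1.1 -0.8 -0.6
16.8 -2.0 -0.9 0.3
19.8 -1.5 0.2 -0.3
22.7 -1.3 0.4 0.7
25.9 0.1 0.1 1.2
28.9 -0.3 -0.6 1.0
31.8 -0.3 -0.9 0.0
34.8 -0.5 -0.3 1.9
37.8 0.6 -1.3 0.7
40.9 0.3 -0.4 0.5
43.8 0.4 -0.8 0.3
45.4 -0.7 -0.7 2.5
46.8 0.3 -0.4 2.4
47.9 0.1 -0.5 1.5
49.1 -0.4 -0.7 1.8
50.3 -0.4 -0.1 2.3
51.6 0.6 0.5 2.7
52.8 -0.3 -0.3 2.5
54.0 -0.2 -0.5 1.8
55.2 -0.2 -0.4 1.6
56.3 -0.8 -1.2 3.0
57.2 -0.5 -0.1 2.8
57.6 -0.3 -0.6 2.5
58.0 -0.7 -1.1 1.8
58.3 -1.1 -1.2 2.3
58.7 0.8 -1.0 2.2
59.2 -0.8 -0.1 2.8
59.5 -1.5 -0.5 1.6
60.0 -1.9 -0.9 2.2
```

```bash
python3 - <<'E'
from h import *
w=np.array([507.07,-214.58]); z=206.2; why=None; log=[]
while why is None:
    z-=0.6; arm.move_linear([*w,z],rate=15); s=arm.sense(); f=s["force"][2]+1.3; log.append((round(z,1),round(f,1)))
    if f>8: why="bottom"
    elif z<193.5 or s["time_s"]>46.5: why="none"
print(why,log[-6:],s["position"],s["time_s"])
if why=="bottom":
    arm.move_gripper(28); s=arm.sense(); f0=s["force"][2]; print("open",s["grip_width"],f0,s["time_s"])
    arm.move_linear([*w,186],rate=60); z=186; log=[]; why=None
    while why is None:
        z-=0.6; arm.move_linear([*w,z],rate=15); s=arm.sense(); f=s["force"][2]-f0; log.append((round(z,1),round(f,1)))
        if f>9: why="face"
        elif z<174 or s["time_s"]>51: why="none"
    print(why,log,s["time_s"])
E
```

```text
bottom [(200.2, np.float64(1.3)), (199.6, np.float64(1.5)), (199.0, np.float64(2.0)), (198.4, np.float64(2.8)), (197.8, np.float64(6.7)), (197.2, np.float64(9.4))] [ 507.22714552 -214.63321951  198.25848389] 43.9417
open 28.113480384616068 -0.03475354293491521 44.1917
face [(185.4, np.float64(0.9)), (184.8, np.float64(0.2)), (184.2, np.float64(0.4)), (183.6, np.float64(0.9)), (183.0, np.float64(2.1)), (182.4, np.float64(1.9)), (181.8, np.float64(4.8)), (181.2, np.float64(8.5)), (180.6, np.float64(11.9))] 46.775
```

Bottom was felt at a depth of about 68 mm, and the collar met the face at the fingertip height I expected (110 mm). I retreat, take one look, then hand in.

```bash
python3 - <<'E'
from h import *
w=np.array([507.07,-214.58])
arm.move_linear([*w,260],rate=100); arm.wait(0.2)
s=arm.sense(); print(s["force"],s["position"],s["time_s"])
im,d=arm.read_camera("scene"); c=(160,240)
cv2.imwrite("pics/e.png",cv2.resize(im[c[1]-70:c[1]+50,c[0]-70:c[0]+80],None,fx=5,fy=5,interpolation=cv2.INTER_CUBIC))
E
```

```text
[0.42727944 0.75172264 0.38212658] [ 506.9195663  -214.5025721   259.26202602] 47.9167
```

View pics/e.png

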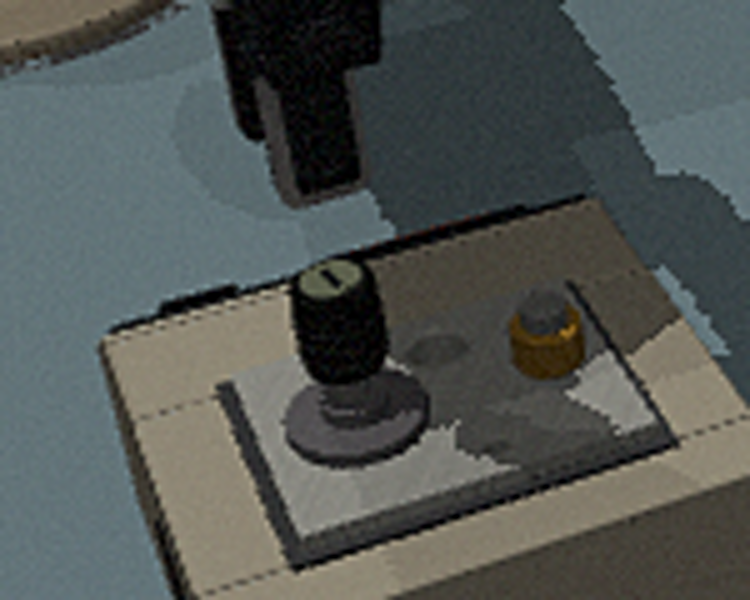

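The thermometer stands upright at (340,320), the collar lies flat on the block at (358,420), the sensor at (547,340) is in place, and the gripper is clear.

```bash
python3 -c "
from workcell import arm
print(arm.hand_in())"
```

```text
the job is handed in; nothing more can be done
None
```

I handed the job in at about 48 s: the thermometer stands by itself on the bottom of its well, about 68 mm down, with the collar on the block's face; the sensor hasn't moved, and I never touched the other two thermometers but took no final picture of them.

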